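# Shut the tagged air valve in the bench air box

## Task

Shut off the tagged air line at this repair bench: with the closed fingertips, push the sliding steel cover of the grey air box all the way open by its upturned lip, then push the valve lever that carries the round metal tag a quarter turn clockwise until it is fully shut against its stop. Only push, gently: do not grip the cover or the lever. Leave the cover open, the untagged lever open as it is, and everything else on the bench where it lies.

Things in the scene. Friction and masses are not known exactly. Their poses are not given: they have to be found in the camera images.
- air_box: grey steel air box fixed to the bench. Origin under the middle of its 176 (x) by 500 mm (y) housing; x points away from the robot, y to the robot's left along the cover guides, turned by its yaw (up to 0.2 rad). Housing top z = 85 mm; guides along both long edges (|x| over 75 mm) to z = 95 mm. A regulator end with knob and gauge follows at y = 251 to 321 mm, to 128 mm high
- bay (a point): centre of the mouth of the box's open valve bay, at z = 85 mm. Bay inside: 168 mm (box x) by 242 mm (box y), hidden by the closed cover. Two valves stand in it side by side, 60 mm to the -y and 40 mm to the +y side of this point; which of them is tagged varies. Pipes and valve bodies reach z = 46 mm. Beyond its +y side is a closed deck on to which the cover slides
- cover (a joint): travel in m of the sliding steel cover along the box's +y: 0 = closed over the bay, 0.25 = fully open at its stop. Captive in its guides, slides stiffly (about 2.5 N) and stays where it is left. Plate 156 x 246 x 3 mm, top face at z = 88.5 mm
- cover_lip (a point): middle of the outer (-y) face of the cover's upturned lip, at z = 98 mm; the lip stands on the cover's -y edge, 110 mm long (box x), 3 mm thick, up to z = 107.5 mm. Push it toward the box's +y; moves with the cover
- handle_tagged (a joint): angle in rad of the lever with the round tag: 0 = open (lever along its pipe, pointing to the box's -x, toward the robot), 1.57 = shut at its stop (pointing to the box's +y). Grows clockwise seen from above. Stiff (about 0.2 N m), stays where it is left. May start up to 0.25 rad
- tagged_pivot (a point): on the upright pivot axis of the tagged lever, at the lever's mid-height z = 64 mm. The lever is 14 mm wide and reaches 63 mm from here; its black sleeve (21 to 63 mm out) fills z = 58 to 70 mm. The flat round metal tag, 28 mm across, lies on top, centred 21 mm out, to z = 72 mm; pivot nut to z = 75.5 mm
- tagged_end (a point): middle of the free end face of the tagged lever, 63 mm from its pivot, at z = 64 mm; moves with the lever
- handle_plain (a joint): angle in rad of the other lever, the same but without a tag: 0 = open, 1.57 = shut. To be left open
- plain_pivot (a point): pivot axis of the untagged lever, at z = 64 mm
- flux_bottle: bystander: white flux bottle, 34 mm diameter, 75 mm tall, standing; origin on the bench under it
- solder_reel: bystander: aluminium solder reel, 54 mm diameter, 38 mm tall, standing; origin on the bench under it
- screwdriver: bystander: screwdriver lying on the bench, about 200 mm long; origin on its underside
- tip_cleaner: bystander: open steel tip-cleaner pot, 64 mm diameter, 36 mm tall; origin on the bench under it
- multimeter: bystander: hand multimeter lying flat, 150 x 75 x 30 mm (dial to 40 mm); origin on the bench under it
- circuit_board: bystander: green circuit board lying flat, 100 x 75 mm, parts up to 19 mm tall; origin on the bench under it
- brush: bystander: small brush lying on the bench; origin on its underside

How it is judged:
By the outcome, as a careful person would: the job done as asked, in the order asked, and still so for the second after the job is handed in, with the robot touching nothing.
It also fails if it takes over 51 s, if anything falls off the work surface, if the arm or the gripper's body presses on something with over 40 N, if the wrist force passes 120 N, or if a joint passes its speed limit or range.

## Robot

A 6-joint arm with a two-finger parallel gripper is mounted at the origin on the work surface. World frame = base frame: x ahead of the robot, y to its left, z up, the work surface at z = 0. Lengths are in mm, angles in rad, forces in N, time in s.
With the tool pointing down it reaches from about 350 to 875 mm from the base axis. Payload 4.2 kg.
Tool frame: the origin (TCP) lies at the very end of the fingers, on their centre line; the grasp point (between the pads) lies 19 mm behind it; z points along the fingers, y is the direction in which the jaws open and shut (so a half turn about z gives the same grasp; the last joint's range is limited). The gripper opens to 85 mm and grips with 20 to 120 N. Pads are 22 mm wide; open, the fingers measure 114 mm over their backs; the gripper's body (76 mm by 85 mm) begins 54 mm behind the grasp point. The pads swing forward as they close: fully open they stand 13 mm farther back than shut.
Start: joints at [-0.842, 0.385, 0.008, 0, -1.194, -0.259], TCP at [282.954, -557.258, 231.312] pointing down, gripper open.
Joint ranges: [-3.14, 3.14], [-1.21, 2.06], [-1.07, 1.41], [-3.16, 2.05], [-2.99, -0.16], [-3.1, 3.1]. Speed limits (rad/s): [2.79, 2.79, 3.14, 3.14, 3.14, 3.14].

## Interface

Orientations are given as a unit quaternion [x, y, z, w].
In Python, from bench import arm, optics, job gives the robot as it stands.
- The arm moves only by the tool send_rows, never from a script. Its argument "steps" is a list that holds one entry, the list of rows, each a list of 5 numbers: the shift along the tool's x, y, z in cm, then the turn about the tool's z in rad, then the opening, from 0 (shut) to 1 (fully open). A call has 1 to 10 rows; each row shifts and turns the pose as measured when the row begins, along the tool's axes as they then stand; what a row does not reach is not made up. A row lasts 1/12 s, in which the tool goes at most 41.7 mm and 7.16 degrees, less where a joint would pass 70% of its speed; a pose out of reach is approached as far as the arm can. A call with a gripper value outside its range is refused whole. The fingers move at their own pace and stop on an object; the grip force is fixed at half the most. Time passes only in rows, so rows that do not move let the fingers close. It gives the time, the measured TCP pose, the force and the opening at its end, in the units of the state.
- arm.read_state(): the state, without advancing time (a new reading comes with each control period).
- optics.get_image(name): name is "scene" or "top" or "wrist"; returns (picture, depth): 480x640x3 uint8, blue, green, red; 480x640 float32, mm along the optical axis (not along the pixel's ray), 0 where there is no reading.
- optics.get_calibration(name): a dict with "K" (3x3 intrinsics, pixels), "rvec" (rotation vector, rad) and "tvec" (3), from world to camera coordinates, as OpenCV has them; the wrist camera has in their place "hand_eye" (4x4, takes a point from camera to tool coordinates, whose origin is the TCP and whose axes are the flange's). Camera axes: x right, y down, z forward; pixel columns grow to the right and rows downward; lengths in mm; the calibration is good to about 2 mm. The wrist camera is an equidistant fisheye: a pixel r from the principal point sees the ray r / f radians off the axis. A picture is of the moment at which its call begins: read the wrist's pose just before it. get_calibration takes no time and is no camera call.
- job.job_done(): hands the job in, once; it reports no verdict.
The state is a dict: "clock": time; "joints": joint angles; "joint_vel": joint speeds; "joint_efforts": joint torques, N m; "position": TCP position; "ee_rot": TCP orientation; "contact_force": force on the tool from outside, world axes, zero at the start; "wrist_torque": the same for the moment, N m; "gripper_width": finger opening in mm.
Only numpy, scipy, OpenCV 4.12 (cv2) and the standard library are available. Lean on these libraries where they do the work, as an engineer would, in place of code of your own. Each camera call takes 0.05 s, during which the arm holds its last target. There are 200 camera calls.

## Working session

There is one attempt and no reset: what is moved stays moved. The work goes in short steps, Python scripts to look and compute and a tool call to move; the robot and the scene stay as the last step left them, time stands still between calls to the robot, and variables do not carry over. Pictures are saved under pics/ and viewed, about 8 in all and at most 12, crops included, and the job is handed in when it is done.

Besides the shell and the picture viewer there is one more tool, called after "Request:" as name([rows], argument=value, ...), one row to a line, values as JSON. send_rows: Moves the arm, as the interface text tells. Its arguments: {"type":"object","properties":{"steps":{"type":"array","items":{"type":"array","items":{"type":"array","items":{"type":"number"}}}}},"required":["steps"]}

```bash
mkdir -p pics; cat > h.py <<'E'
import numpy as np, cv2
from bench import arm, optics, job
from scipy.spatial.transform import Rotation as R
def cal(n):
    c=optics.get_calibration(n); return np.array(c["K"],float),R.from_rotvec(np.ravel(c["rvec"])).as_matrix(),np.ravel(c["tvec"]).astype(float)
def cloud(n,depth):
    K,Rm,t=cal(n); v,u=np.mgrid[:480,:640]
    p=np.stack([(u-K[0,2])/K[0,0]*depth,(v-K[1,2])/K[1,1]*depth,depth],-1)
    return (p-t)@Rm
def onplane(n,uv,z):
    K,Rm,t=cal(n); o=-Rm.T@t
    d=np.c_[np.atleast_2d(uv),np.ones(len(np.atleast_2d(uv)))]@np.linalg.inv(K).T@Rm
    return o+d*((z-o[2])/d[:,2])[:,None]
def proj(n,P):
    K,Rm,t=cal(n); q=(np.atleast_2d(P)@Rm.T+t)@K.T; return q[:,:2]/q[:,2:]
E
python3 - <<'E'
from h import *
s=arm.read_state(); print(s)
for n in("top","scene"):
    im,d=optics.get_image(n); cv2.imwrite(f"pics/{n}0.png",im); np.save(f"{n}0.npy",d)
    K,Rm,t=cal(n); print(n,K[0,0],-Rm.T@t,Rm[2])
E
```

```text
{'clock': 0.0, 'joints': array([-8.42421200e-01,  3.85575030e-01,  6.59473105e-03, -5.28072318e-04,
       -1.19399117e+00, -2.58585168e-01]), 'joint_vel': array([-1.61093668e-03, -8.65835378e-04,  9.15201178e-05,  4.06845194e-04,
       -1.18210880e-03,  7.42380850e-04]), 'joint_efforts': array([ 4.17327033e-05, -3.92293775e+01,  1.88397807e+01,  4.18609321e+00,
       -4.60784388e-03,  5.30092706e-06]), 'position': array([ 282.67879379, -556.74965223,  230.19395093]), 'ee_rot': array([-2.32645960e-01,  9.72560854e-01,  1.07406060e-03, -2.99048410e-04]), 'contact_force': array([-0.06728959,  0.32213067, -1.18485955]), 'wrist_torque': array([ 0.00556338, -0.02006251, -0.04123762]), 'gripper_width': 85.29199474330417}
top 470.7063512163403 [ 349.2496244   -71.8645873  1342.75684584] [ 1.68875629e-01 -3.99628956e-04 -9.85637287e-01]
scene 603.3437077372248 [1154.73131276 -844.82386717 1022.34414675] [-0.43864641  0.58229492 -0.68448664]
```

View pics/top0.png

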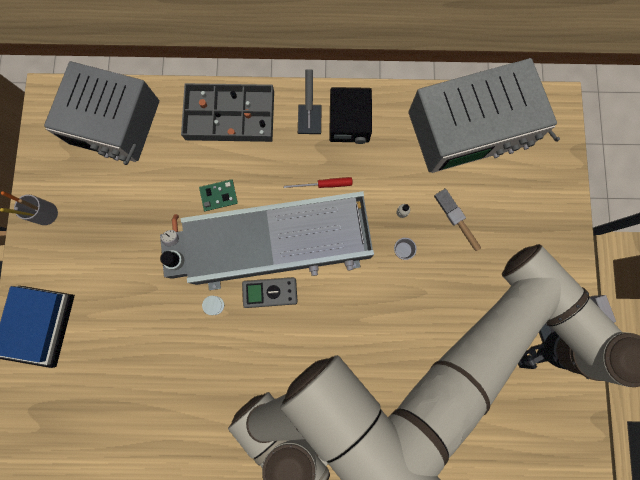

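View pics/scene0.png

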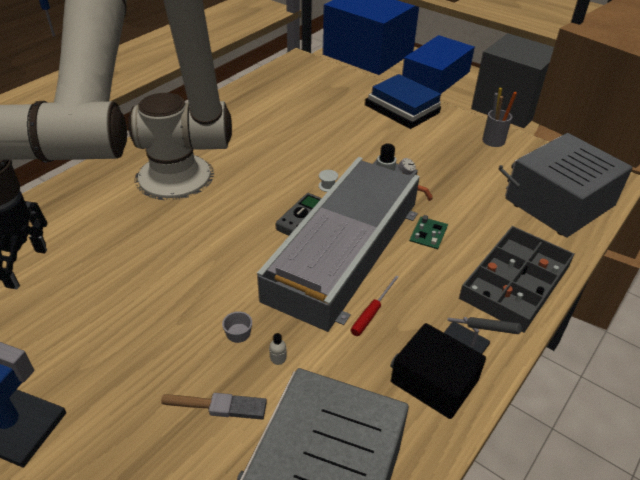

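The top view shows the box at about (185–372, 195–283), with the cover over its right (-y) half and the lip near (362, 222). The bottle (403, 210) and pot (404, 248) stand off the lip end. I'll fit the box from depth next.

```bash
python3 - <<'E'
from h import *
im=cv2.imread("pics/top0.png"); d=np.load("top0.npy"); P=cloud("top",d)
roi=np.zeros((480,640),bool); roi[185:295,175:385]=1
z=P[...,2]
print(np.histogram(z[roi],bins=np.arange(-5,140,5)))
m=roi&(z>78)&(z<112)
m8=cv2.morphologyEx(m.astype(np.uint8),cv2.MORPH_OPEN,np.ones((3,3)))
n,l,st,_=cv2.connectedComponentsWithStats(m8); k=1+np.argmax(st[1:,4]); print(st[k])
pts=P[l==k][:,:2].astype(np.float32)
print(cv2.minAreaRect(pts)); print(cv2.boxPoints(cv2.minAreaRect(pts)))
for n,a in (("bottle",(195,225,390,415)),("pot",(236,262,392,418))):
    q=P[a[0]:a[1],a[2]:a[3]]; q=q[q[...,2]>15]; print(n,q.min(0),q.max(0),np.median(q,0))
cv2.imwrite("pics/crop1.png",cv2.resize(im[180:300,150:430],None,fx=2.8,fy=2.8,interpolation=cv2.INTER_CUBIC))
E
```

```text
(array([2877, 4676, 1125,  199,  158,   95,  309,  503,  259,  154,   58,
         53,  168,  180,   70,   54,   71,  999, 6016, 3486, 1205,  109,
         42,   15,    6,    0,    0,    0]), array([ -5,   0,   5,  10,  15,  20,  25,  30,  35,  40,  45,  50,  55,
        60,  65,  70,  75,  80,  85,  90,  95, 100, 105, 110, 115, 120,
       125, 130, 135]))
[  181   192   193    91 11653]
((549.7437133789062, 60.638519287109375), (177.71173095703125, 500.7557678222656), 9.555817604064941)
[[ 420.55597  292.7914 ]
 [ 503.6856  -201.01604]
 [ 678.93146 -171.51437]
 [ 595.8018   322.2931 ]]
bottle [ 349.2496244  -308.31307127   15.14707021] [ 654.45159993  -71.8645873  1342.75684584] [ 634.07903284 -287.61200445   51.36587764]
pot [ 349.2496244  -326.1989801    15.01301879] [ 560.81244563  -71.8645873  1342.75684584] [ 535.46140342 -303.74536909   34.00385737]
```

View pics/crop1.png

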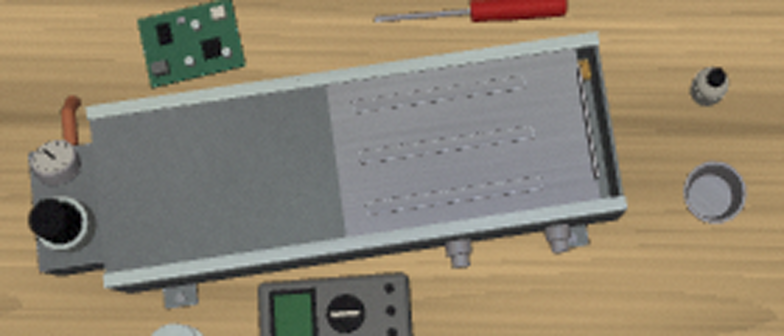

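```bash
cat >> h.py <<'E'
YAW=np.deg2rad(9.556); C=np.array([549.7,60.6]); BX=np.array([np.cos(YAW),np.sin(YAW)]); BY=np.array([-np.sin(YAW),np.cos(YAW)])
def tobox(p): p=np.asarray(p)[...,:2]-C; return np.stack([p@BX,p@BY],-1)
def toworld(b): b=np.asarray(b); return C+b[...,:1]*BX+b[...,1:2]*BY
def tool_shift(s,target):  # cm in tool axes
    return (R.from_quat(s["ee_rot"]).inv().apply(np.asarray(target)-s["position"])/10).round(2)
def status(s):
    Rm=R.from_quat(s["ee_rot"]).as_matrix(); b=tobox(s["position"])
    print("t",round(float(s["clock"]),2),"box",b.round(1),"z",s["position"][2].round(1),"toolx angle in box deg",np.rad2deg(np.arctan2(Rm[:2,0]@BY,Rm[:2,0]@BX)).round(1),"tilt",Rm[2,2].round(4),"F box",np.array([s["contact_force"][:2]@BX,s["contact_force"][:2]@BY,s["contact_force"][2]]).round(1),"w",round(float(s["gripper_width"]),1))
E
python3 - <<'E'
from h import *
d=np.load("top0.npy"); P=cloud("top",d); b=tobox(P); z=P[...,2]
m=(abs(b[...,0])<70)&(b[...,1]<-200)&(b[...,1]>-270)
for a,c in((40,70),(70,84),(84,95),(95,100),(100,104),(104,112)):
    k=m&(z>a)&(z<c); print(a,c,k.sum(), np.percentile(b[k][:,1],[2,50,98]).round(1) if k.any() else "", np.percentile(b[k][:,0],[2,98]).round(1) if k.any() else "")
# lip/edge pixels
px=lambda x,y:(150+x/2.8,180+y/2.8)
print("cover left edge",tobox(onplane("top",[px(328,85),px(345,237)],88.5)))
print("lip top right edge",tobox(onplane("top",[px(580,58),px(604,195)],107.5)))
s=arm.read_state(); status(s)
t=toworld([0,-290]); print(t, tool_shift(s,[*t,230]))
for n in((634,-288),(535,-304)): print(tobox(n))
E
```

```text
40 70 69 [-247.3 -246.8 -236.9] [-64.2  68. ]
70 84 63 [-250.6 -247.  -205.8] [-65.2  66.1]
84 95 522 [-250.  -214.5 -200.7] [-66.8  66.8]
95 100 12 [-226.9 -224.8 -209. ] [-55.   55.8]
100 104 12 [-226.6 -225.2 -224.6] [-51.7  28.4]
104 112 45 [-228.  -226.4 -224.6] [-48.1  51.3]
cover left edge [[ 74.05108305  14.95868078]
 [-75.37669095  18.16472664]]
lip top right edge [[  59.64504609 -229.76112218]
 [ -74.84961518 -230.71576884]]
t 0.1 box [-365.8 -564.5] z 230.3 toolx angle in box deg -162.6 tilt -1.0 F box [-0.1  0.1 -0.4] w 85.2
[ 597.84333703 -225.3759065 ] [-43.1   15.29   0.06]
[  25.2586263  -357.75753213]
[ -75.02381555 -357.10037399]
```

Request:
send_rows([
  [[-3.8,1.35,0,0,0],[-3.8,1.35,0,0,0],[-3.8,1.35,0,0,0],[-3.8,1.35,0,0,0],[-3.8,1.35,0,0,0],[-3.8,1.35,0,0,0],[-3.8,1.35,0,0,0],[-3.8,1.35,0,0,0],[-3.8,1.35,0,0,0],[-3.8,1.35,0,0,0]],
])

```text
clock: 0.93
position: [563.8, -259.4, 224.3]
ee_rot: [-0.225, 0.974, 0.005, -0.004]
contact_force: [0.2, -0.7, 0.7]
gripper_width: -0.2
```

Request:
send_rows([
  [[0,0,0,-0.12,0],[0,0,0,-0.12,0],[0,0,0,-0.12,0],[0,0,0,-0.12,0],[0,0,0,-0.12,0],[0,0,0,-0.12,0],[0,0,0,-0.12,0],[0,0,0,-0.12,0],[0,0,0,-0.12,0],[0,0,0,-0.12,0]],
])

```text
clock: 1.77
position: [568.4, -248.2, 215.9]
ee_rot: [0.753, -0.658, -0.013, 0.002]
contact_force: [0.5, -0.2, -0.4]
gripper_width: -0.3
```

```bash
python3 - <<'E'
from h import *
s=arm.read_state(); status(s); print(tool_shift(s,[*toworld([0,-275]),94]),s["joints"].round(2))
E
```

```text
t 1.77 box [ -32.9 -307.6] z 215.9 toolx angle in box deg -91.9 tilt -0.9997 F box [ 0.4 -0.3 -0.4] w -0.3
[-3.18 -3.42 12.18] [-0.16  0.4  -0.   -0.01 -1.19  0.29]
```

Request:
send_rows([
  [[-0.8,-0.9,1.5,-0.03,0],[-0.8,-0.9,2,0,0],[-0.8,-0.9,2,0,0],[-0.6,-0.7,2,0,0],[0,0,2,0,0],[0,0,1.2,0,0],[0,0,0.5,0,0],[0,0,0,0,0]],
])

```text
clock: 2.43
position: [594.3, -210.1, 96.8]
ee_rot: [0.764, -0.645, -0.014, 0.003]
contact_force: [-0.3, 0.8, 0.6]
gripper_width: -0.1
```

```bash
python3 - <<'E'
from h import *
s=arm.read_state(); im,d=optics.get_image("wrist"); status(s); print(tool_shift(s,[*toworld([0,-250]),95]))
cv2.imwrite("pics/w1.png",im); print(optics.get_calibration("wrist"))
E
```

```text
t 2.43 box [  -0.9 -274.3] z 96.8 toolx angle in box deg -89.9 tilt -0.9996 F box [-0.1  0.9  0.6] w -0.1
[-2.43 -0.1   0.22]
{'K': array([[371.64829954,   0.        , 317.62501547],
       [  0.        , 371.64829954, 233.11246153],
       [  0.        ,   0.        ,   1.        ]]), 'hand_eye': array([[-4.84301840e-04, -9.52781776e-01, -3.03655483e-01,
         7.90907258e+01],
       [ 9.99999745e-01, -3.02274331e-04, -6.46457100e-04,
        -3.41554512e-01],
       [ 5.24145285e-04, -3.03655719e-01,  9.52781680e-01,
        -1.43219782e+02],
       [ 0.00000000e+00,  0.00000000e+00,  0.00000000e+00,
         1.00000000e+00]])}
```

View pics/w1.png

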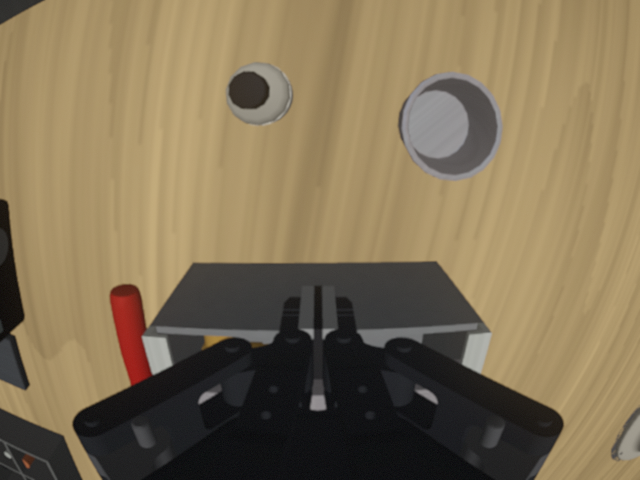

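Wrist view: the closed fingers (318, 300) stand centred in front of the box end wall (193–437, 263), with the bottle (260, 95) and pot (450, 125) well clear. I'll start pushing.

Request:
send_rows([
  [[-0.8,0,-0.05,0,0],[-0.8,0,-0.05,0,0],[-0.8,0,-0.05,0,0],[-0.8,0,-0.05,0,0],[-0.8,0,-0.05,0,0],[-0.8,0,-0.05,0,0],[-0.8,0,-0.05,0,0]],
])

```text
clock: 3.07
position: [587.0, -152.9, 107.6]
ee_rot: [0.764, -0.645, -0.009, 0.001]
contact_force: [0.3, -1.4, 1.1]
gripper_width: -0.2
```

```bash
python3 - <<'E'
from h import *
s=arm.read_state(); status(s)
E
```

```text
t 3.07 box [   1.4 -216.7] z 107.6 toolx angle in box deg -90.0 tilt -0.9998 F box [ 0.1 -1.5  1.1] w -0.2
```

Request:
send_rows([
  [[0,0,-1.5,0,0],[1.5,0,0,0,0],[2.5,0,0,0,0],[2,0,0,0,0],[0,0,0,0,0],[0,0,0,0,0]],
])

```text
clock: 3.57
position: [597.9, -208.1, 123.5]
ee_rot: [0.766, -0.643, -0.009, -0.001]
contact_force: [-0.0, -0.2, 1.1]
gripper_width: 0.3
```

```bash
cat >> h.py <<'E'
def lip():
    im,d=optics.get_image("top"); P=cloud("top",d); b=tobox(P); z=P[...,2]
    m=(abs(b[...,0])<50)&(b[...,1]<30)&(b[...,1]>-270)&(z>101)&(z<112); q=b[m]
    print("lip pts",len(q),np.percentile(q,[5,50,95],axis=0).round(1).tolist()); return im
E
python3 - <<'E'
from h import *
s=arm.read_state(); status(s); im=lip(); cv2.imwrite("pics/t2.png",cv2.resize(im[160:320,220:460],None,fx=3,fy=3))
E
```

```text
t 3.57 box [   2.9 -273. ] z 123.5 toolx angle in box deg -89.6 tilt -0.9998 F box [-0.  -0.2  1.1] w 0.3
lip pts 45 [[-42.6, -207.7], [-1.3, -206.1], [43.2, -204.6]]
```

View pics/t2.png

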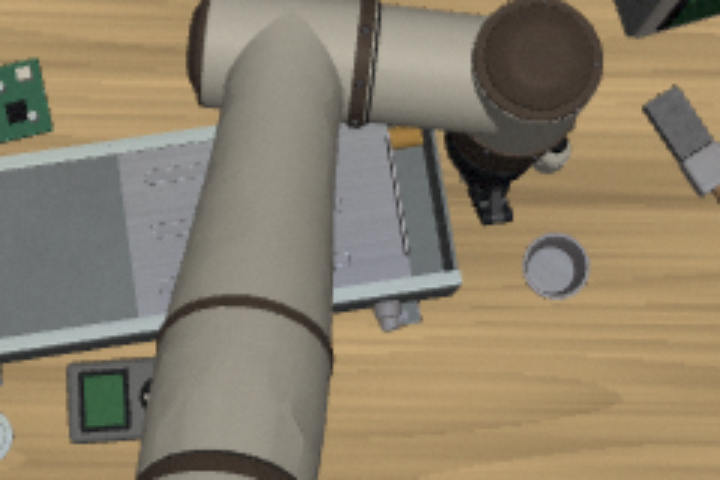

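The cover moved 20 mm (lip now at box y ≈ -207), but the tip rode up. I'll re-lower and push in shorter batches, correcting z as I go.

Request:
send_rows([
  [[-0.5,0.2,1.0,0,0],[-0.5,0,1.0,0,0],[-0.5,0,0.4,0,0],[0,0,0.2,0,0],[0,0,0,0,0],[0,0,0,0,0]],
])

```text
clock: 4.12
position: [592.0, -189.3, 95.4]
ee_rot: [0.766, -0.642, -0.01, -0.001]
contact_force: [-0.2, -0.6, 0.3]
gripper_width: -0.2
```

```bash
python3 -c "
from h import *
status(arm.read_state())"
```

```text
t 4.12 box [ 2.000e-01 -2.534e+02] z 95.4 toolx angle in box deg -89.5 tilt -0.9998 F box [-0.3 -0.5  0.3] w -0.2
```

Request:
send_rows([
  [[-0.9,0,0,0,0],[-0.9,0,0,0,0],[-0.9,0,0,0,0],[-0.9,0,0,0,0],[-0.9,0,0,0,0]],
])

```text
clock: 4.53
position: [584.5, -143.0, 96.9]
ee_rot: [0.766, -0.643, -0.009, -0.001]
contact_force: [1.4, -2.5, -3.4]
gripper_width: 0.2
```

```bash
python3 -c "
from h import *
status(arm.read_state())"
```

```text
t 4.53 box [   0.6 -206.6] z 96.9 toolx angle in box deg -89.6 tilt -0.9998 F box [ 0.9 -2.7 -3.4] w 0.2
```

Request:
send_rows([
  [[-0.9,0,0.04,0,0],[-0.9,0,0.04,0,0],[-0.9,0,0.04,0,0],[-0.9,0,0.04,0,0],[-0.9,0,0.04,0,0],[-0.9,0,0.04,0,0],[-0.9,0,0.04,0,0],[-0.9,0,0.04,0,0]],
])

```text
clock: 5.2
position: [571.6, -65.5, 96.9]
ee_rot: [0.767, -0.642, -0.006, -0.001]
contact_force: [1.0, -4.1, 1.4]
gripper_width: 0.2
```

```bash
python3 -c "
from h import *
status(arm.read_state())"
```

```text
t 5.2 box [   0.7 -128. ] z 96.9 toolx angle in box deg -89.5 tilt -0.9999 F box [ 0.3 -4.2  1.4] w 0.2
```

Request:
send_rows([
  [[-0.9,0,0.04,0,0],[-0.9,0,0.04,0,0],[-0.9,0,0.04,0,0],[-0.9,0,0.04,0,0],[-0.9,0,0.04,0,0],[-0.9,0,0.04,0,0],[-0.9,0,0.04,0,0],[-0.9,0,0.04,0,0]],
])

```text
clock: 5.87
position: [558.6, 13.2, 96.2]
ee_rot: [0.767, -0.642, -0.005, -0.002]
contact_force: [1.0, -2.3, 3.1]
gripper_width: -0.0
```

```bash
python3 -c "
from h import *
status(arm.read_state())"
```

```text
t 5.87 box [  0.9 -48.2] z 96.2 toolx angle in box deg -89.4 tilt -0.9999 F box [ 0.6 -2.5  3.1] w -0.0
```

Request:
send_rows([
  [[-0.8,0,0.04,0,0],[-0.7,0,0.03,0,0],[-0.5,0,0.02,0,0],[-0.4,0,0.02,0,0],[-0.4,0,0.02,0,0]],
])

```text
clock: 6.28
position: [553.0, 45.5, 94.9]
ee_rot: [0.767, -0.641, -0.005, -0.002]
contact_force: [1.5, -2.7, 1.5]
gripper_width: 0.0
```

```bash
python3 -c "
from h import *
status(arm.read_state())"
```

```text
t 6.28 box [  0.7 -15.5] z 94.9 toolx angle in box deg -89.3 tilt -0.9999 F box [ 1.  -2.9  1.5] w 0.0
```

Request:
send_rows([
  [[-0.4,0,0.02,0,0],[-0.4,0,0.02,0,0],[-0.4,0,0.02,0,0]],
])

```text
clock: 6.53
position: [552.1, 49.6, 94.8]
ee_rot: [0.768, -0.64, -0.001, 0.004]
contact_force: [8.3, -22.4, 1.1]
gripper_width: 0.1
```

```bash
python3 -c "
from h import *
status(arm.read_state())"
```

```text
t 6.53 box [  0.6 -11.3] z 94.8 toolx angle in box deg -89.1 tilt -1.0 F box [  4.5 -23.4   1.1] w 0.1
```

The stop is reached (TCP at y = -11, 23 N). I'll back off and look into the bay.

Request:
send_rows([
  [[0.8,0,0,0,0],[1.5,0,-1,0,0],[2.5,0,-2,0,0],[2.5,0,-2.5,0,0],[1.5,0,-2,0,0],[0.5,0,-1,0,0],[0,0,0,0,0],[0,0,0,0,0],[0,0,0,0,0]],
])

```text
clock: 7.28
position: [563.3, -43.4, 174.5]
ee_rot: [0.766, -0.642, -0.01, 0.008]
contact_force: [-0.2, 0.8, 0.2]
gripper_width: 0.2
```

```bash
cat >> h.py <<'E'
def wrist_rays(s,uv):
    c=optics.get_calibration("wrist"); K=c["K"]; H=np.array(c["hand_eye"]); uv=np.atleast_2d(uv).astype(float)
    xy=(uv-[K[0,2],K[1,2]])/K[0,0]; r=np.linalg.norm(xy,axis=1)+1e-9
    d=np.c_[xy/r[:,None]*np.sin(r)[:,None],np.cos(r)]
    Rm=R.from_quat(s["ee_rot"]).as_matrix()
    return s["position"]+Rm@H[:3,3], d@H[:3,:3].T@Rm.T
def wplane(s,uv,z):
    o,d=wrist_rays(s,uv); return tobox(o+d*((z-o[2])/d[:,2])[:,None])
E
python3 - <<'E'
from h import *
import pickle
s=arm.read_state(); im,d=optics.get_image("wrist"); status(s); cv2.imwrite("pics/w2.png",im); pickle.dump((s,d),open("w2.pkl","wb")); lip()
E
```

```text
t 7.28 box [  -3.9 -104.8] z 174.5 toolx angle in box deg -89.5 tilt -0.9997 F box [-0.   0.8  0.2] w 0.2
lip pts 40 [[-43.8, 1.1], [-9.9, 2.2], [27.7, 4.3]]
```

View pics/w2.png

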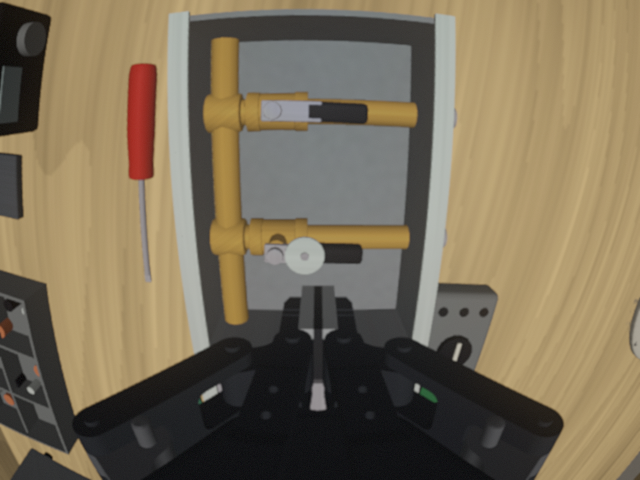

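The bay is open. The tagged valve is the +y one: nut (274, 255), tag (305, 256), sleeve end (361, 254). The plain lever runs from (272, 110) to (367, 113).

```bash
python3 - <<'E'
from h import *
import pickle
s,d=pickle.load(open("w2.pkl","rb")); im=cv2.imread("pics/w2.png")
g=cv2.cvtColor(im,cv2.COLOR_BGR2GRAY)
roi=np.zeros_like(g); roi[235:277,283:328]=1
n,l,st,c=cv2.connectedComponentsWithStats(((g>165)&(roi>0)).astype(np.uint8)); k=1+np.argmax(st[1:,4]); print("tag px",c[k],st[k])
print("tag",wplane(s,c[k],72),"nut",wplane(s,[(274,255),(272,110)],75.5),"end T",wplane(s,[(361,246),(361,262),(361,254)],66),"end P",wplane(s,[(367,113)],66))
e=tobox(s["position"]); print(e)
E
```

```text
tag px [303.92269076 255.64558233] [285 238  39  36 996]
tag [[  3.57448964 -88.37704306]] nut [[  24.48517224  -90.19341344]
 [  24.01373654 -189.13174333]] end T [[-37.69915778 -93.40539539]
 [-38.30971338 -80.86109332]
 [-37.99692888 -87.18588014]] end P [[ -38.58973635 -187.89724523]]
[  -3.88562354 -104.79660952]
```

Request:
send_rows([
  [[0.7,0.8,1,0,0],[0.6,0.8,2,0,0],[0,0,2,0,0],[0,0,2,0,0],[0,0,1,0,0],[0,0,0,0,0],[0,0,0,0,0]],
])

```text
clock: 7.97
position: [543.3, -55.0, 86.2]
ee_rot: [0.768, -0.64, -0.014, 0.012]
contact_force: [-0.7, 1.4, 0.2]
gripper_width: 0.1
```

```bash
cat >> h.py <<'E'
PIV=np.array([24.5,-89.5])
def center(th,r=45):
    u=np.array([-np.cos(th),np.sin(th)]); n=np.array([np.sin(th),np.cos(th)])
    return PIV+r*u-(7+14*np.sin(th)+11*np.cos(th))*n
def go(b,z):
    s=arm.read_state(); status(s); print("shift",tool_shift(s,[*toworld(b),z]))
E
python3 - <<'E'
from h import *
go([-20.5,-118],60)
for t in np.arange(0,1.75,0.2): print(t.round(1),center(t).round(1))
E
```

```text
t 7.97 box [ -25.5 -112.9] z 86.2 toolx angle in box deg -89.1 tilt -0.9993 F box [-0.5  1.5  0.2] w 0.1
shift [ 0.53 -0.58  2.6 ]
0.0 [ -20.5 -107.5]
0.2 [ -23.7 -100.7]
0.4 [-25.7 -92.8]
0.6 [-26.2 -83.9]
0.8 [-24.6 -74.4]
1.0 [-20.6 -65. ]
1.2 [-14.2 -56.3]
1.4 [ -5.5 -49. ]
1.6 [  5.1 -43.9]
```

Request:
send_rows([
  [[0.5,-0.5,0,0,0],[0.2,-0.1,0.8,0,0],[0,0,0.8,0,0],[0,0,0.6,0,0],[0,0,0,0,0]],
])

```text
clock: 8.38
position: [552.3, -60.2, 63.7]
ee_rot: [0.769, -0.639, -0.012, 0.01]
contact_force: [-1.5, -0.1, -0.1]
gripper_width: -0.1
```

```bash
python3 -c "
from h import *
go(center(0.2),60)"
```

```text
t 8.38 box [ -17.5 -119.6] z 63.7 toolx angle in box deg -89.0 tilt -0.9995 F box [-1.5  0.2 -0.1] w -0.1
shift [-1.9   0.57  0.4 ]
```

Request:
send_rows([
  [[-0.4,0.1,0.3,0,0],[-0.6,0.2,0,0,0],[-0.6,0.2,0,0,0],[-0.4,0.1,0,0,0]],
])

```text
clock: 8.72
position: [543.1, -41.5, 60.7]
ee_rot: [0.769, -0.639, -0.011, 0.01]
contact_force: [3.9, -5.2, -2.8]
gripper_width: 0.2
```

```bash
python3 -c "
from h import *
go(center(0.6),60)"
```

```text
t 8.72 box [-23.4 -99.6] z 60.7 toolx angle in box deg -89.1 tilt -0.9996 F box [ 3.  -5.8 -2.8] w 0.2
shift [-1.57  0.25  0.08]
```

Request:
send_rows([
  [[-0.6,0.2,0,0,0],[-0.6,0.1,0,0,0],[-0.6,0,0,0,0]],
])

```text
clock: 8.97
position: [538.8, -24.9, 62.5]
ee_rot: [0.769, -0.639, -0.007, 0.009]
contact_force: [1.3, -5.9, -0.9]
gripper_width: 0.1
```

```bash
python3 -c "
from h import *
go(center(1.0),60)"
```

```text
t 8.97 box [-25.  -82.5] z 62.5 toolx angle in box deg -89.0 tilt -0.9997 F box [ 0.3 -6.  -0.9] w 0.1
shift [-1.74 -0.47  0.24]
```

Request:
send_rows([
  [[-0.6,0,0.1,0,0],[-0.6,-0.2,0.1,0,0],[-0.6,-0.4,0.1,0,0]],
])

```text
clock: 9.22
position: [540.7, -7.6, 61.9]
ee_rot: [0.77, -0.638, -0.006, 0.011]
contact_force: [-0.4, -7.5, 3.0]
gripper_width: -0.1
```

```bash
python3 -c "
from h import *
go(center(1.4),60)"
```

```text
t 9.22 box [-20.2 -65.8] z 61.9 toolx angle in box deg -88.9 tilt -0.9997 F box [-1.7 -7.3  3. ] w -0.1
shift [-1.65 -1.51  0.14]
```

Request:
send_rows([
  [[-0.5,-0.4,0.1,0,0],[-0.4,-0.5,0.1,0,0],[-0.4,-0.5,0.1,0,0]],
])

```text
clock: 9.47
position: [549.2, 5.5, 61.4]
ee_rot: [0.77, -0.637, -0.005, 0.015]
contact_force: [-0.7, -5.6, 3.8]
gripper_width: 0.1
```

```bash
python3 - <<'E'
from h import *
go(center(1.57),60)
s=arm.read_state(); im,d=optics.get_image("wrist"); cv2.imwrite("pics/w3.png",im)
E
```

```text
t 9.47 box [ -9.6 -54.3] z 61.4 toolx angle in box deg -88.7 tilt -0.9995 F box [-1.6 -5.4  3.8] w 0.1
shift [-0.95 -1.33  0.09]
```

View pics/w3.png

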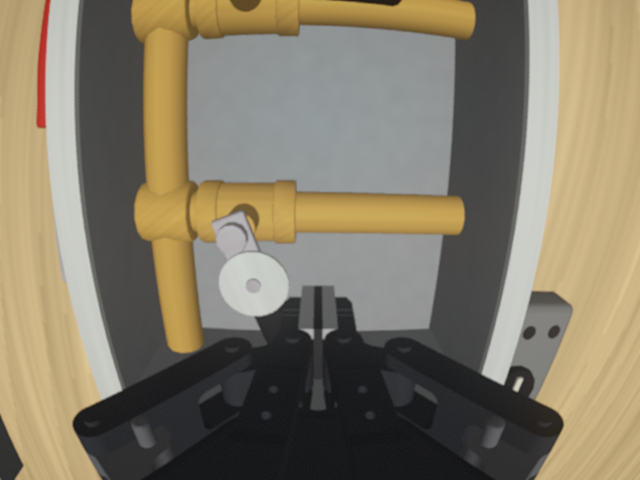

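Wrist view: nut (231, 237), tag (253, 284), so the lever is about 65° round with the fingers on its -x side. I'll continue toward +x.

Request:
send_rows([
  [[-0.3,-0.5,0.1,0,0],[-0.3,-0.5,0.05,0,0],[-0.1,-0.5,0.05,0,0]],
])

```text
clock: 9.77
position: [558.0, 13.4, 60.7]
ee_rot: [0.771, -0.637, -0.007, 0.02]
contact_force: [-4.5, -3.3, 5.3]
gripper_width: 0.3
```

```bash
python3 - <<'E'
from h import *
go(center(1.57),60)
E
```

```text
t 9.77 box [  0.3 -47.9] z 60.7 toolx angle in box deg -88.7 tilt -0.9991 F box [-5.  -2.5  5.3] w 0.3
shift [-0.33 -0.32  0.05]
```

Request:
send_rows([
  [[0,-0.4,0.05,0,0],[0,-0.4,0,0,0]],
])

```text
clock: 9.93
position: [561.1, 14.5, 60.6]
ee_rot: [0.77, -0.637, -0.011, 0.024]
contact_force: [-5.5, -1.1, 4.0]
gripper_width: -0.3
```

```bash
python3 - <<'E'
from h import *
go(center(1.57),60)
E
```

```text
t 9.93 box [  3.6 -47.4] z 60.6 toolx angle in box deg -88.7 tilt -0.9987 F box [-5.6 -0.2  4. ] w -0.3
shift [-0.29  0.    0.06]
```

Request:
send_rows([
  [[0,-0.4,0,0,0],[0,-0.4,0,0,0]],
])

```text
clock: 10.1
position: [561.6, 14.7, 60.6]
ee_rot: [0.77, -0.637, -0.015, 0.03]
contact_force: [-8.1, -2.8, 8.4]
gripper_width: -0.3
```

```bash
python3 - <<'E'
from h import *
go(center(1.57),60)
E
```

```text
t 10.1 box [  4.1 -47.2] z 60.6 toolx angle in box deg -88.8 tilt -0.9977 F box [-8.4 -1.4  8.4] w -0.3
shift [-0.27  0.06  0.06]
```

Request:
send_rows([
  [[0,-0.4,0,0,0],[0,-0.4,0,0,0]],
])

```text
clock: 10.27
position: [561.4, 14.7, 60.9]
ee_rot: [0.769, -0.637, -0.021, 0.037]
contact_force: [-6.9, -2.1, 7.4]
gripper_width: -0.1
```

```bash
python3 - <<'E'
from h import *
go(center(1.57),60)
s=arm.read_state(); im,d=optics.get_image("wrist"); cv2.imwrite("pics/w4.png",im)
E
```

```text
t 10.27 box [  3.9 -47.2] z 60.9 toolx angle in box deg -88.8 tilt -0.9964 F box [-7.2 -1.   7.4] w -0.1
shift [-0.27  0.04  0.08]
```

View pics/w4.png

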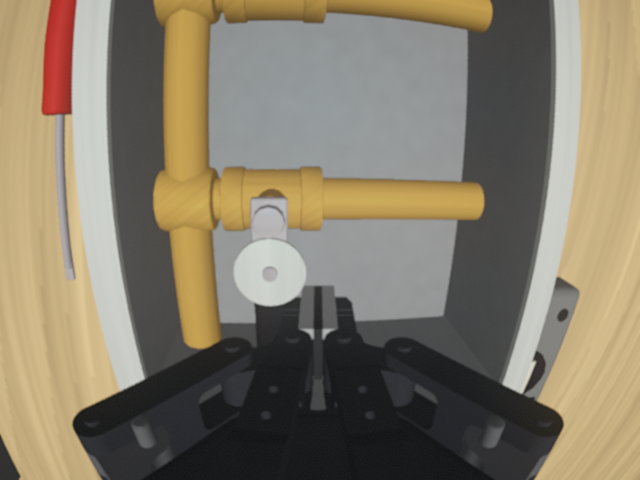

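Request:
send_rows([
  [[0,-0.8,0,0,0],[0,-0.8,0,0,0]],
])

```text
clock: 10.48
position: [561.7, 14.7, 60.8]
ee_rot: [0.768, -0.638, -0.032, 0.051]
contact_force: [-16.5, -0.2, 18.5]
gripper_width: -0.1
```

```bash
python3 - <<'E'
from h import *
go(center(1.57),60)
E
```

```text
t 10.48 box [  4.2 -47.2] z 60.8 toolx angle in box deg -88.9 tilt -0.9928 F box [-16.3   2.6  18.5] w -0.1
shift [-0.27  0.06  0.08]
```

Request:
send_rows([
  [[0.1,0.8,0,0,0],[0.4,1.0,-0.2,0,0],[0.8,0.4,-1,0,0],[1,0,-2,0,0],[1,0,-3,0,0],[0,0,-3,0,0],[0,0,-2,0,0],[0,0,0,0,0],[0,0,0,0,0]],
])

```text
clock: 11.23
position: [556.5, -19.7, 185.7]
ee_rot: [0.768, -0.637, -0.03, 0.049]
contact_force: [-0.2, -0.9, -0.9]
gripper_width: 0.1
```

```bash
python3 - <<'E'
from h import *
s=arm.read_state(); im,d=optics.get_image("wrist"); status(s); cv2.imwrite("pics/w5.png",im)
import pickle; pickle.dump((s,d),open("w5.pkl","wb"))
E
```

```text
t 11.23 box [ -6.6 -80.4] z 185.7 toolx angle in box deg -88.8 tilt -0.9934 F box [-0.4 -0.9 -0.9] w 0.1
```

View pics/w5.png

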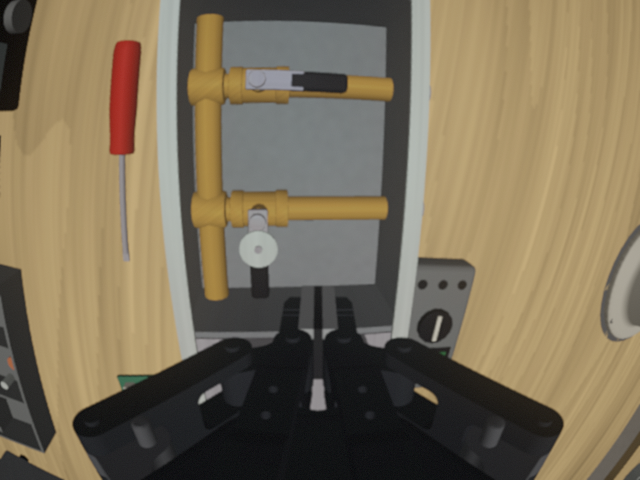

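Tagged lever now points to +y: nut (258, 214), tag (258, 249), end (260, 297). The plain lever is unchanged at (256, 78)–(347, 82). Checking angles and the cover, and retreating clear.

Request:
send_rows([
  [[2,0,-3,0,0],[3,0,-2,0,0],[3,0,0,0,0],[3,0,0,0,0],[3,0,0,0,0],[3,0,0,0,0],[3,0,0,0,0],[0,0,0,0,0],[0,0,0,0,0]],
])

```text
clock: 12.03
position: [596.9, -222.0, 231.1]
ee_rot: [0.77, -0.635, -0.036, 0.053]
contact_force: [0.2, 0.8, -1.1]
gripper_width: 0.1
```

```bash
python3 - <<'E'
from h import *
import pickle
s,d=pickle.load(open("w5.pkl","rb")); g=cv2.cvtColor(cv2.imread("pics/w5.png"),cv2.COLOR_BGR2GRAY)
roi=np.zeros_like(g); roi[230:270,236:282]=1
n,l,st,c=cv2.connectedComponentsWithStats(((g>165)&(roi>0)).astype(np.uint8)); k=1+np.argmax(st[1:,4])
t=wplane(s,c[k],72)[0]; p=wplane(s,[(258,214),(256,78)],75.5); e=wplane(s,[(260,297),(347,82)],64)
print("tag",t,"nuts",p,"ends",e)
a=lambda v:np.arctan2(v[1],-v[0]).round(3)
print("tagged angle",a(t-p[0]),a(e[0]-p[0]),a(e[0]-t),"plain",a(e[1]-p[1]))
status(arm.read_state()); im=lip(); cv2.imwrite("pics/t3.png",im)
E
```

```text
tag [ 24.49995612 -68.10373066] nuts [[  23.47966984  -95.08987313]
 [  24.46192187 -188.97159952]] ends [[  24.76603504  -24.96400589]
 [ -39.16542647 -188.77365231]]
tagged angle 1.609 1.589 1.577 plain 0.003
t 12.03 box [  -0.4 -286.5] z 231.1 toolx angle in box deg -88.5 tilt -0.9918 F box [ 0.3  0.7 -1.1] w 0.1
lip pts 32 [[-14.6, 1.1], [17.7, 2.5], [45.6, 3.8]]
```

View pics/t3.png

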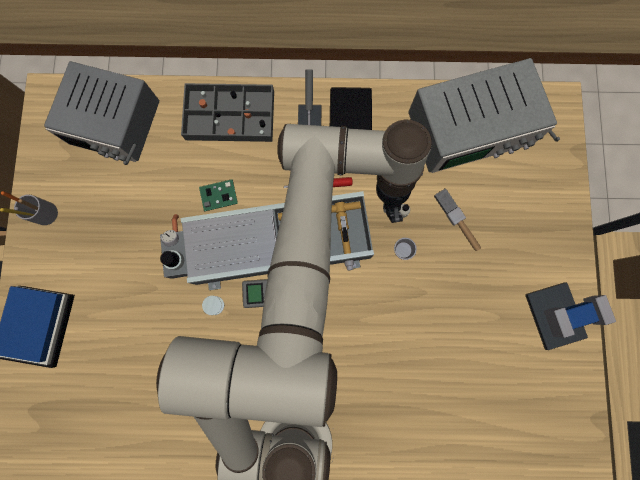

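The cover is fully open, the tagged lever is at about 1.58 rad and the plain lever at 0. The bystanders are where they were and the robot is clear, so I'm handing in.

```bash
python3 -c "
from bench import job
print(job.job_done())"
```

```text
the job is handed in; nothing more can be done
None
```

I pushed the cover fully open by its lip, then pushed the tagged lever (the +y valve) clockwise until it was shut against its stop. I handed the job in at about 12 s with the arm clear of the box. No verdict was reported.

**Cover:** it reached its stop with about 23 N on the tool. The last top view put its lip at box y ≈ 2 mm, the same as right after the push, so it stayed open.

**Tagged lever:** it stopped moving under about 16 N sideways. The last wrist view measured it at 1.58–1.61 rad, against 1.57 for shut. That difference is within what the picture can resolve.

**Plain lever:** it measured 0.00 rad, still open. No bystander visible in the last top view had moved. The arm hid part of the multimeter and screwdriver there.

**Irregularities:**
- On the first cover push the fingertips rode up to about the height of the lip's top edge. I backed off, lowered them and finished the push without trouble.
- The tool tilted about 0.12 rad while pressing the lever against its stop, and the upward force on it reached about 18 N. Both are below the limits.

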